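Clear a tipped oil bottle from the camera carousel

ROBOT

A 7-joint arm with a two-finger parallel gripper is mounted at the origin on a cart in front of the work surface, level with it; the furniture and walls round the work are solid. World frame = base frame: x ahead of the robot, y to its left, z up, the work surface at z = 0. Lengths are in m, angles in rad, forces in N, time in s.
With the tool pointing down it reaches from about 0.35 to 0.9 m from the base axis. Payload 8.1 kg.
Tool frame: the origin (TCP) lies on the centre line of the jaws, within the pads' length; the fingertips stand 11 mm ahead of it and the grasp point (between the pads) lies 8 mm behind it (arm.nose_length is the distance from the TCP to the fingertips, in m); z points along the fingers, y is the line along which they close (so a half turn about z gives the same grasp; the last joint's range is limited). The gripper opens to 92 mm and grips with 3 to 60 N. Pads are 19 mm wide; open, the fingers measure 130 mm over their backs; the gripper's body (75 mm by 190 mm) begins 47 mm behind the grasp point.
Start: joints at [1.23, 0.434, 0.025, 1.573, -0.012, 1.134, -0.075], TCP at [0.147, -0.607, 0.238] pointing down, gripper open.
Joint ranges: [-2.62, 2.62], [-0.44, 2.09], [-1.27, 1.32], [0.08, 2.57], [-1.32, 4.46], [0.12, 2], [-2.74, 2.74]. Speed limits (rad/s): [2.22, 2.22, 3.01, 3.01, 3.14, 3.14, 3.14].

INTERFACE

Orientations are given as a rotation vector (axis times angle).
In Python, from cell import arm gives the robot as it stands.
- The arm moves only by the tool jog_arm, never from a script. Its argument "moves" is a list of rows, each a list of 4 numbers: the shift along the tool's x, y, z in m, then the turn about the tool's z in rad. In form: [[tx, ty, tz, spin], ...]. A call has 1 to 20 rows; each row is the pose to reach, as a shift and turn from the pose commanded when the call began, along the tool's axes at that moment; what a row does not reach only later rows make up. A row lasts 1/8 s, in which the tool goes at most 62.5 mm and 10.7 degrees, less where a joint would pass 70% of its speed; a pose out of reach is approached as far as the arm can. A call with a gripper value outside its range is refused whole. "hand" is the finger opening in m, from 0 to 0.0918, set as the call begins (left out, the last holds). The fingers move at their own pace and stop on an object; "newtons" is the grip in N (left out, the last holds). Time passes only in rows, so rows that repeat a pose let the fingers close. It gives the time, the measured TCP pose, the force, the opening and the grip force at its end, in the units of the state.
- arm.observe(): the state, without advancing time (a new reading comes with each control period).
- arm.get_image(name): name is "scene" or "top" or "wrist"; returns a dict with "color" (420x560x3 uint8, red, green, blue), "z_map" (420x560 float32, m along the optical axis (not along the pixel's ray), 0 where there is no reading), "fx", "fy", "cx", "cy" (pixels), "rvec" (rotation vector, rad) and "tvec" (3), from world to camera coordinates, as OpenCV has them. Camera axes: x right, y down, z forward; pixel columns grow to the right and rows downward; lengths in m; the calibration is good to about 2 mm. A picture is of the moment at which its call begins.
- arm.sign_off(): hands the job in; it is judged then, once.
The state is a dict: "clock": time; "joints": joint angles; "dq": joint speeds; "joint_efforts": joint torques, N m; "position": TCP position; "ee_rot": TCP orientation; "force": force on the tool from outside, world axes, zero at the start; "ft_torque": the same for the moment, N m; "width": opening from 0.0 (shut) to 1.0 (fully open); "gripper_force": force on a finger pad.
Only numpy, scipy, OpenCV 4.12 (cv2) and the standard library are available. Lean on these libraries where they do the work, as an engineer would, in place of code of your own. Each camera call takes 0.05 s, during which the arm holds its last target. There are 200 camera calls.

TASK

A dropper bottle on the freely turning carousel has tipped over and leans out over the gallery rail, right in front of the inspection camera. Swing the camera carrier's red cam lever to its free position, draw the carrier back along its rail to the end stop and clamp it there with the lever; then lift the tipped bottle off the carousel and stand it upright in the steel dish on the table. Leave the camera clamped back there and the other four bottles standing on the carousel.

Things in the scene. Friction and masses are not known exactly. Their poses are not given: they have to be found in the camera images.
- station: fixed foot of the carousel with a dovetail rail, aluminium; origin on the table under the carousel's axis; its y axis runs along the rail, from the carousel to the end stop (rail y 0.04 to 0.37 m, 52 mm wide, top at 22 mm)
- carousel: round aluminium carousel, 252 mm diameter, turning freely; origin on the table at its upright axis. Trough floor (bottles stand on it) 36 mm above the table, from radius 75 mm (5 mm step up to the inner deck) to the gallery rail: steel wire ring 5.6 mm thick at radius 116 mm, top at 66 mm, on 8 pillars. Black hand knob in the middle, 28 mm wide, top at 82 mm
- camera_carrier (a joint): slide of the camera carrier along the rail, m: near 0 close to the carousel, 0.09 drawn back against the end stop (station's +y). Clamped while the cam lever is near 0; 2 N moves it when free. Saddle 74 mm wide, 68 mm long, its middle 215 mm from the carousel's axis at 0. Camera 55 mm wide, reaching 86 mm back from point lens_front, top 118 mm above the table
- lens_front (a point): middle of the camera's front face, 90 mm above the table, moves with the carrier; 152 mm from the carousel's axis when the slide is at 0
- cam_lever (a joint): red cam lever on the carrier's side, turning about an upright axis, rad: 0 clamped (points out sideways from the rail, towards the robot and 20 degrees back), 1.25 free (points back along the rail, station's +y; clockwise seen from above). The clamp lets go at about 0.6; free: beyond 1.0, clamped: below 0.15. It stays where it is left
- lever_grip (a point): point to take or push the lever's red grip, 50 mm above the table, 70 mm from the pivot; its frame equals station's at joint 0 and turns with the lever. Grip 12.5 mm wide, 18 mm high, 50 mm long (41 to 91 mm from the pivot). The pivot lies at station x = -47 mm, y = 225 mm + the carrier's slide
- tipped_bottle: the tipped bottle, leaning about 49 degrees from upright, foot in the trough, its body resting on the gallery rail and its nozzle pointing outwards to the camera: white plastic dropper bottle with black nozzle, 32 mm diameter, 84 mm tall (straight body to 56 mm, then a neck 18 mm wide to 73 mm, then the nozzle), 45 g; origin = centre of its underside, z = its axis towards the nozzle
- steel_dish: round shallow steel dish on the table, 106 mm diameter, rim 18 mm high, flat floor 80 mm across and 2 mm above its origin; origin = centre of its underside; 200 g, not fastened
- bottle_a: one of the four bottles standing in the trough: white plastic dropper bottle with black nozzle, 32 mm diameter, 84 mm tall (straight body to 56 mm, then a neck 18 mm wide to 73 mm, then the nozzle), 45 g; origin = centre of its underside, z = its axis towards the nozzle
- bottle_b: one of the four bottles standing in the trough: white plastic dropper bottle with black nozzle, 32 mm diameter, 84 mm tall (straight body to 56 mm, then a neck 18 mm wide to 73 mm, then the nozzle), 45 g; origin = centre of its underside, z = its axis towards the nozzle
- bottle_c: one of the four bottles standing in the trough: white plastic dropper bottle with black nozzle, 32 mm diameter, 84 mm tall (straight body to 56 mm, then a neck 18 mm wide to 73 mm, then the nozzle), 45 g; origin = centre of its underside, z = its axis towards the nozzle
- bottle_d: one of the four bottles standing in the trough: white plastic dropper bottle with black nozzle, 32 mm diameter, 84 mm tall (straight body to 56 mm, then a neck 18 mm wide to 73 mm, then the nozzle), 45 g; origin = centre of its underside, z = its axis towards the nozzle
There are look-alikes about, which are no part of the job. What is shaped like the bottle_b but orange or yellow is not meant.

How it is judged:
On the way, in this order (a step that is already met when the one before it is completed fails the run):
1. the cam lever has been swung to its free position (beyond 1.0 rad) (value of joint cam_lever above 1 rad), for 0.1 s.
2. the camera carrier has been drawn back to its end stop (beyond 0.082 m) (value of joint camera_carrier above 0.082 m), for 0.2 s.
3. the carrier has been clamped at the end stop (lever below 0.15 rad, slide beyond 0.082 m) (value of joint cam_lever below 0.15 rad and value of joint camera_carrier above 0.082 m), for 0.2 s.
4. the tipped bottle has been lifted clear of the carousel (its foot more than 70 mm above the table, touching nothing of the carousel) (height (world z) of tipped_bottle above 0.07 m and contact force between tipped_bottle and carousel below 0.01 N), for 0.2 s.
At the end, for the whole second after the job is handed in: Tipped bottle upright (within 7 degrees) and at rest on the dish floor, within 30 mm of the dish's middle, dish flat on the table; carrier still back (slide beyond 0.08 m), lever clamped (below 0.15 rad); the other four bottles upright within 8.5 degrees in the carousel's trough (value of joint cam_lever below 0.15 rad and value of joint camera_carrier above 0.08 m and angle between tipped_bottle's own z axis and vertical below 0.12 rad and horizontal distance between tipped_bottle and steel_dish below 0.03 m and z of tipped_bottle in the frame of steel_dish between -0.004 and 0.008 m and angle between steel_dish's own z axis and vertical below 0.08 rad and height (world z) of steel_dish below 0.01 m and linear speed of tipped_bottle below 0.03 m/s and angle between each of bottle_a, bottle_b, bottle_c, bottle_d's own z axis and vertical below 0.15 rad and horizontal distance between each of bottle_a, bottle_b, bottle_c, bottle_d and carousel below 0.112 m and height (world z) of each of bottle_a, bottle_b, bottle_c, bottle_d above 0.03 m); the robot touches nothing.
It fails at once if one of the four standing bottles is knocked over (more than 30 degrees) (angle between any of bottle_a, bottle_b, bottle_c, bottle_d's own z axis and vertical above 0.52 rad).
It also fails if it takes over 61 s, if anything falls off the work surface, if the arm or the gripper's body presses on something with over 40 N, if the wrist force passes 120 N, or if a joint passes its speed limit or range.

## Working session

There is one attempt and no reset: what is moved stays moved. The work goes in short steps, Python scripts to look and compute and a tool call to move; the robot and the scene stay as the last step left them, time stands still between calls to the robot, and variables do not carry over. Pictures are saved under pics/ and viewed, at most 10 in all, crops included, and the job is handed in when it is done.

Besides the shell and the picture viewer there is one more tool, called after ">>>" as name([rows], argument=value, ...), one row to a line, values as JSON. jog_arm: Moves the arm, as the interface text tells. Its arguments: {"type":"object","properties":{"moves":{"type":"array"},"hand":{"type":"number"},"newtons":{"type":"number"}},"required":["moves"]}

```bash
ls; mkdir -p pics; cat > h.py <<'E'
import numpy as np,cv2
from scipy.spatial.transform import Rotation as R
from cell import arm
def grab(n):
    im=arm.get_image(n); np.savez('%s.npz'%n,**im); return im
def cloud(im):
    z=im['z_map']; v,u=np.mgrid[:z.shape[0],:z.shape[1]]
    P=np.stack([(u-im['cx'])/im['fx']*z,(v-im['cy'])/im['fy']*z,z],-1)
    Rm=R.from_rotvec(np.ravel(im['rvec'])).as_matrix()
    W=(P-np.ravel(im['tvec']))@Rm
    W[z==0]=np.nan
    return W
E
python3 - <<'E'
from h import *
for n in ['top','scene']:
    im=grab(n); cv2.imwrite(f'pics/{n}0.png',im['color'][...,::-1])
    print(n,im['fx'],im['cx'],im['cy'],im['rvec'],im['tvec'])
s=arm.observe();print(s)
E
```

```text
pics
top 496.0174452299092 283.9722321939896 211.67898840926466 [ 2.13857566 -2.09689886  0.20182647] [0.06541385 0.5867021  1.04748573]
scene 379.20891139011786 276.7824305835416 208.57855972385408 [ 0.87427192 -2.16671437  1.45505365] [0.45934212 0.23320637 0.58244475]
{'clock': 0.1, 'joints': array([ 1.2303743 ,  0.43516091,  0.0249421 ,  1.57399925, -0.01156839,
        1.13399783, -0.07509059]), 'dq': array([ 1.12220774e-03, -3.03913894e-03,  9.66625887e-04, -3.51622311e-03,
       -1.21683155e-05,  1.91841434e-04,  2.12559042e-04]), 'joint_efforts': array([ 3.24816385e-03, -6.69121742e+01,  9.88333449e-01, -3.15144217e+01,
       -6.04608818e-02,  3.73795198e-02, -5.78034090e-06]), 'position': array([ 0.14709542, -0.60699016,  0.23702101]), 'ee_rot': array([-3.11803464e+00, -3.72497719e-01,  4.89073266e-04]), 'force': array([ 0.06649467, -0.64344848,  0.37261692]), 'ft_torque': array([ 0.00331453, -0.00556378, -0.02633703]), 'gripper_force': 0.0, 'width': 0.998339026004247}
```

View pics/top0.png

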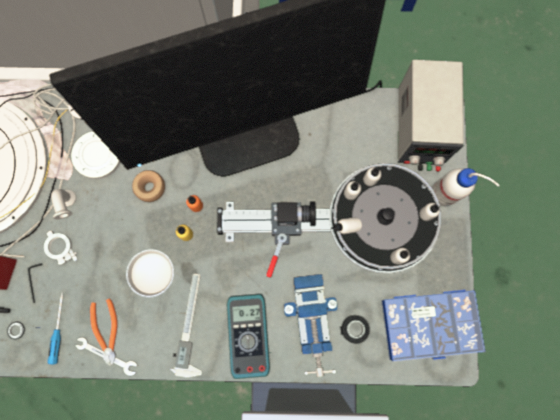

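View pics/scene0.png

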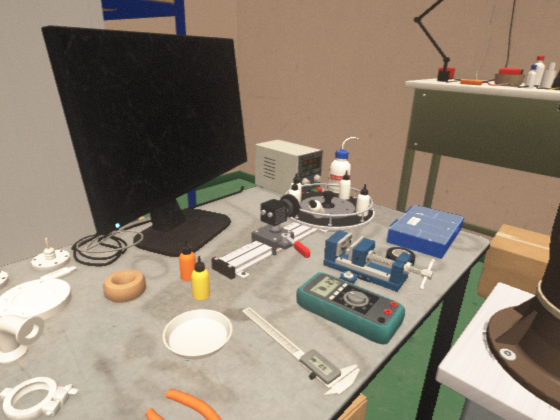

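Top view: the carousel centre is at (387,216), with the dish at (150,272) and the red lever grip around (273,262). The tipped bottle lies around (335–360,226), pointing left to the lens at (308,214). Standing bottles are at (352,187), (372,175), (430,212) and (402,256).

```bash
python3 - <<'E'
from h import *
im=np.load('top.npz'); W=cloud(im)
for n,u,v in [('knob',387,215),('dish',150,272),('lev tip',270,273),('lev root',281,240),('lens',313,214),('cam',290,215),('railL',222,220),('bot noz',337,227),('body',350,225),('b1',352,187),('b2',372,175),('b3',430,212),('b4',402,256),('monitorbase',250,140),('vise',312,300)]:
    print(n,W[v,u].round(4))
c=im['color'].astype(int)
red=(c[...,0]>150)&(c[...,1]<70)&(c[...,2]<70)
m=red&(W[...,2]>.03)&(np.abs(np.mgrid[:420,:560][1]-275)<25)
p=W[m];print('lever',len(p),p.mean(0),np.linalg.svd(p[:,:2]-p[:,:2].mean(0))[2][0] if len(p) else 0, p.min(0),p.max(0))
# carousel ring fit from depth: gallery ring top z~.066; deck
from scipy.optimize import least_squares
def fit(p,r,x0,fixed=True):
    return least_squares(lambda q:np.hypot(p[:,0]-q[0],p[:,1]-q[1])-q[2],[*x0,r],loss='soft_l1',f_scale=.002).x
k=W[215,387][:2]
d=np.hypot(W[...,0]-k[0],W[...,1]-k[1])
m=(d<.135)&(d>.105)&(W[...,2]>.058)&(W[...,2]<.074)
print('ring',m.sum(),fit(W[m],.116,k),W[m][:,2].mean())
m=(d<.02)&(W[...,2]>.075)&(W[...,2]<.09);print('knob',W[m].mean(0),m.sum(), (W[m].max(0)+W[m].min(0))/2)
k=W[272,150][:2];d=np.hypot(W[...,0]-k[0],W[...,1]-k[1])
m=(d<.065)&(W[...,2]>.012)&(W[...,2]<.03);print('dish',m.sum(),fit(W[m],.052,k),W[m][:,2].mean())
# rail axis: points z .018-.026 
m=(W[...,2]>.017)&(W[...,2]<.028);v,u=np.nonzero(m&(np.mgrid[:420,:560][1]>228)&(np.mgrid[:420,:560][1]<268)&(abs(np.mgrid[:420,:560][0]-220)<18))
p=W[v,u];s=np.linalg.svd(p[:,:2]-p[:,:2].mean(0),full_matrices=False)[2];print('rail',len(p),p.mean(0),s[0],p.min(0),p.max(0))
# heights everywhere crop
S=cv2.resize(im['color'][150:310,200:450][...,::-1],None,fx=3.2,fy=3.2,interpolation=cv2.INTER_CUBIC);cv2.imwrite('pics/crop1.png',S)
E
```

```text
knob [ 0.5772 -0.1468  0.0833]
dish [4.497e-01 3.812e-01 4.000e-04]
lev tip [0.4488 0.1046 0.0587]
lev root [0.5223 0.0823 0.0525]
lens [0.5695 0.0156 0.1183]
cam [0.5682 0.0637 0.1093]
railL [0.5702 0.2189 0.0209]
bot noz [ 0.5468 -0.0372  0.0946]
body [ 0.5538 -0.0666  0.0821]
b1 [ 0.6326 -0.0683  0.1059]
b2 [ 0.6641 -0.1142  0.0913]
b3 [ 0.5848 -0.2391  0.0874]
b4 [ 0.4861 -0.1715  0.107 ]
monitorbase [0.7677 0.162  0.0098]
vise [0.3937 0.0106 0.0148]
lever 22 [0.45111   0.0985527 0.0548203] [-0.99492297  0.10063933] [0.24555321 0.09231449 0.03320513] [0.48402748 0.11947723 0.06273752]
ring 808 [ 0.58210956 -0.14954797  0.11581847] 0.0642492246437145
knob [ 0.58179286 -0.1493522   0.07957637] 129 [ 0.58284616 -0.14948767  0.08009698]
dish 314 [0.44749342 0.37798477 0.05057288] 0.016368013070641604
rail 788 [0.571624   0.15949056 0.02149123] [ 0.03424626 -0.99941342] [0.54742879 0.11512768 0.01703981] [0.59596173 0.2039934  0.02733357]
```

View pics/crop1.png

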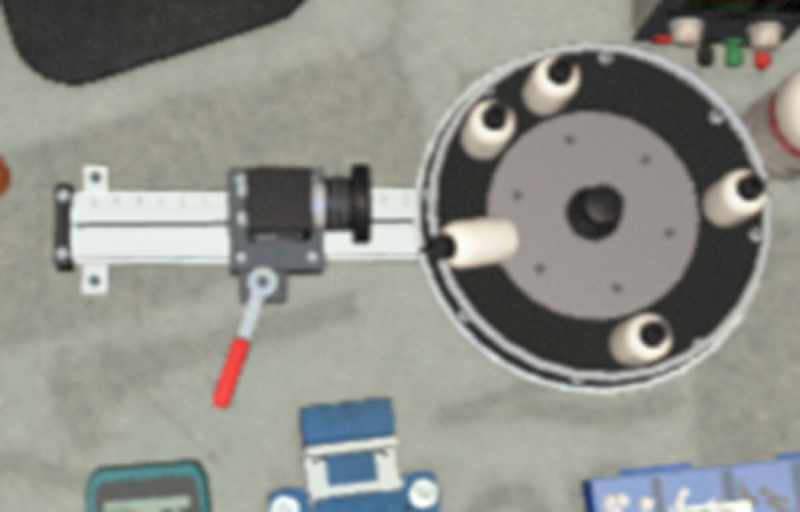

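The crop shows the lever pivot at (263,280) and the red grip from (243,340) to (222,405). The tipped bottle runs from nozzle (440,247) to foot end about (510,240). The four upright bottles are clear of it, the nearest at (488,125). From the fits, the station origin is about (0.582,-0.1495) with yaw 0.034, and the lever grip is about (0.460,0.097). I'll move above the lever first.

>>> jog_arm([
  [0.468,-0.61,-0.01,-2.59],
  [0.468,-0.61,-0.01,-2.59],
  [0.468,-0.61,-0.01,-2.59],
  [0.468,-0.61,-0.01,-2.59],
  [0.468,-0.61,-0.01,-2.59],
  [0.468,-0.61,-0.01,-2.59],
  [0.468,-0.61,-0.01,-2.59],
  [0.468,-0.61,-0.01,-2.59],
  [0.468,-0.61,-0.01,-2.59],
  [0.468,-0.61,-0.01,-2.59],
  [0.468,-0.61,-0.01,-2.59],
  [0.468,-0.61,-0.01,-2.59],
  [0.468,-0.61,-0.01,-2.59],
  [0.468,-0.61,-0.01,-2.59],
  [0.468,-0.61,-0.01,-2.59],
  [0.468,-0.61,-0.01,-2.59],
], hand=0.045)

```text
clock: 2.1
position: [0.4583, 0.0951, 0.2475]
ee_rot: [-0.497, -3.102, 0.001]
force: [-0.8, -0.2, -0.9]
width: 0.486
gripper_force: 0.0
```

```bash
python3 - <<'E'
from h import *
im=grab('wrist'); cv2.imwrite('pics/w1.png',im['color'][...,::-1]); W=cloud(im)
print(arm.observe()['joints'].round(2)); print(-R.from_rotvec(np.ravel(im['rvec'])).as_matrix().T@np.ravel(im['tvec']))
c=im['color'].astype(int)
red=(c[...,0]>140)&(c[...,1]<80)&(c[...,2]<80)&(W[...,2]>.03)
p=W[red];print(len(p),np.median(p,0),np.percentile(p,[2,98],axis=0)); q=p[p[:,2]>np.median(p[:,2])-.004]
s=np.linalg.svd(q[:,:2]-q[:,:2].mean(0),full_matrices=False)[2];print('dir',s[0],np.degrees(np.arctan2(s[0][1],s[0][0])),q.mean(0))
T=cloud(np.load('top.npz'))
m=(T[...,0]>.3)&(T[...,0]<.48)&(abs(T[...,1])<.07);print('vise max',np.nanpercentile(T[m][:,2],[90,99,100]))
# tipped bottle from both views
for n,V,C in [('top',T,np.load('top.npz')['color'].astype(int)),('wrist',W,c)]:
    st=V-[.582,-.1495,0]; a=.034; sx=st[...,0]*np.cos(a)+st[...,1]*np.sin(a); sy=-st[...,0]*np.sin(a)+st[...,1]*np.cos(a)
    m=(abs(sx)<.05)&(sy>.05)&(sy<.14)&(V[...,2]>.07)&(C.min(-1)>120)
    if m.sum()<10: print(n,m.sum());continue
    P=np.stack([sx,sy,V[...,2]],-1)[m];print(n,m.sum(),P.mean(0),np.linalg.svd(P-P.mean(0),full_matrices=False)[2][0])
E
```

```text
[ 0.41  0.29 -0.88  1.87  0.25  1.1   0.68]
[0.38003916 0.12130722 0.39425745]
768 [0.47546632 0.10639694 0.0572061 ] [[0.44113697 0.09191548 0.03269882]
 [0.61227273 0.28953437 0.05961145]]
dir [0.64774461 0.76185754] 49.62822964026661 [0.46953656 0.11059906 0.05766213]
vise max [0.06271371 0.06654972 0.07045485]
top 247 [-0.00974032  0.08769954  0.0825499 ] [-0.97124452  0.23791071 -0.00908715]
wrist 0
```

View pics/w1.png

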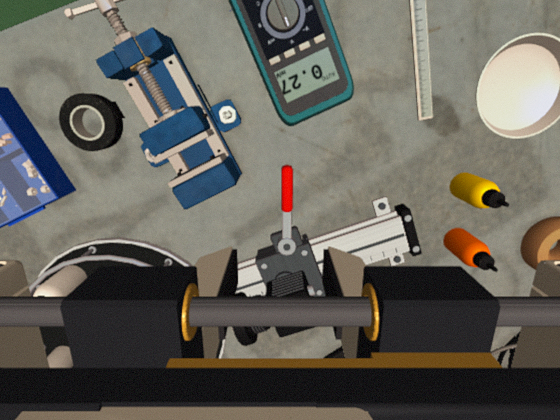

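The wrist view shows the red grip at (287,167)–(287,210), upright in the image and so aligned with tool x. The pivot is at (287,246). The vise is clear of it.

```bash
python3 - <<'E'
from h import *
im=np.load('wrist.npz');W=cloud(im);c=im['color'].astype(int)
red=(c[...,0]>140)&(c[...,1]<80)&(c[...,2]<80)&(W[...,2]>.03);red[:,:270]=0;red[:,305:]=0
p=W[red];q=p[p[:,2]>.053]
s=np.linalg.svd(q[:,:2]-q[:,:2].mean(0),full_matrices=False)[2][0];print(len(q),s,np.degrees(np.arctan2(s[1],s[0])),q.mean(0),q.min(0),q.max(0))
t=(q[:,:2]-q[:,:2].mean(0))@s;print('ends',q[:,:2].mean(0)+s*t.min(),q[:,:2].mean(0)+s*t.max())
print('pivot',W[246,287])
o=arm.observe();x=R.from_rotvec(o['ee_rot']).as_matrix();print(x.round(3),o['position'])
E
```

```text
484 [ 0.94971539 -0.31311449] -18.24702500112379 [0.46224366 0.10159942 0.05775433] [0.43924248 0.08931104 0.05326776] [0.48688109 0.11283103 0.06076437]
ends [0.43989227 0.10896852] [0.48612402 0.09372623]
pivot [0.52595439 0.08118634 0.05423045]
[[-0.95   0.312 -0.   ]
 [ 0.312  0.95  -0.   ]
 [-0.    -0.    -1.   ]] [0.45828357 0.09512269 0.24764892]
```

>>> jog_arm([
  [0.0025,0.0076,0.06,0],
  [0.0025,0.0076,0.11,0],
  [0.0025,0.0076,0.16,0],
  [0.0025,0.0076,0.19,0],
  [0.0025,0.0076,0.205,0],
  [0.0025,0.0076,0.205,0],
])

```text
clock: 2.9
position: [0.4582, 0.1034, 0.0425]
ee_rot: [-0.492, -3.102, 0.001]
force: [0.2, 1.1, 0.9]
width: 0.491
gripper_force: 0.0
```

>>> jog_arm([
  [0,0,0,0],
  [0,0,0,0],
  [0,0,0,0],
  [0,0,0,0],
], hand=0.0, newtons=15)

```text
clock: 3.4
position: [0.4586, 0.1034, 0.043]
ee_rot: [0.492, 3.102, -0.0]
force: [0.4, -0.6, 3.6]
width: 0.132
gripper_force: 15.0
```

>>> jog_arm([
  [-0.0005,0.0086,0,0.12],
  [-0.0021,0.017,0,0.24],
  [-0.0046,0.0252,0,0.36],
  [-0.0081,0.0331,0,0.48],
  [-0.0125,0.0404,0,0.6],
  [-0.0178,0.0472,0,0.72],
  [-0.0238,0.0533,0,0.84],
  [-0.0305,0.0587,0,0.96],
  [-0.0379,0.0631,0,1.08],
  [-0.0457,0.0667,0,1.2],
  [-0.0457,0.0667,0,1.2],
  [-0.0457,0.0667,0,1.2],
])

```text
clock: 4.9
position: [0.5232, 0.1534, 0.0431]
ee_rot: [2.153, 2.286, 0.003]
force: [4.3, 1.9, 1.1]
width: 0.134
gripper_force: 15.0
```

>>> jog_arm([
  [0.012,0.0003,0,0],
  [0.026,0.0006,0,0],
  [0.04,0.001,0,0],
  [0.054,0.0013,0,0],
  [0.066,0.0016,0,0],
  [0.074,0.0018,0,0],
  [0.08,0.002,0,0],
  [0.083,0.002,0,0],
  [0.083,0.002,0,0],
])

```text
clock: 6.02
position: [0.5202, 0.2345, 0.0429]
ee_rot: [2.156, 2.283, -0.002]
force: [4.6, -4.9, 6.0]
width: 0.138
gripper_force: 15.1
```

>>> jog_arm([
  [0.003,0,0,0],
  [0.005,0,0,0],
  [0.006,0,0,0],
  [0.006,0,0,0],
])

```text
clock: 6.52
position: [0.5201, 0.2349, 0.0425]
ee_rot: [2.158, 2.275, -0.011]
force: [4.2, -18.8, 10.7]
width: 0.138
gripper_force: 15.0
```

```bash
python3 - <<'E'
from h import *
a=cloud(np.load('top.npz'));im=grab('top');b=cloud(im);T0=np.load('top.npz')
cv2.imwrite('pics/top2.png',cv2.resize(im['color'][150:310,150:450][...,::-1],None,fx=2.6,fy=2.6,interpolation=cv2.INTER_CUBIC))
# camera block top z>.105
for V in (a,b):
    st=V-[.582,-.1495,0]; t=.034; sx=st[...,0]*np.cos(t)+st[...,1]*np.sin(t); sy=-st[...,0]*np.sin(t)+st[...,1]*np.cos(t)
    m=(sx>0)&(sx<.02)&(V[...,2]>.1)&(V[...,2]<.13)&(sy>.13)&(sy<.4);print(m.sum(),np.percentile(sy[m],[1,3,50,97,99]))
E
```

```text
319 [0.16049508 0.16242076 0.20693252 0.24089635 0.24294853]
326 [0.24107173 0.24294992 0.28766422 0.32377513 0.351362  ]
```

>>> jog_arm([
  [-0.0035,-0.0086,0,-0.12],
  [-0.0051,-0.017,0,-0.24],
  [-0.0076,-0.0252,0,-0.36],
  [-0.0111,-0.0331,0,-0.48],
  [-0.0155,-0.0404,0,-0.6],
  [-0.0208,-0.0472,0,-0.72],
  [-0.0268,-0.0533,0,-0.84],
  [-0.0335,-0.0587,0,-0.96],
  [-0.0409,-0.0631,0,-1.08],
  [-0.0487,-0.0667,0,-1.2],
  [-0.0497,-0.0667,0,-1.2],
  [-0.0497,-0.0667,0,-1.2],
])

```text
clock: 8.07
position: [0.4555, 0.1862, 0.0427]
ee_rot: [-0.493, -3.103, 0.005]
force: [3.8, -6.3, 7.2]
width: 0.138
gripper_force: 14.9
```

>>> jog_arm([
  [0,0,0,0],
  [0,0,0,0],
  [0,0,0,0],
], hand=0.05)

```text
clock: 8.45
position: [0.455, 0.1887, 0.0425]
ee_rot: [-0.49, -3.102, 0.0]
force: [0.2, -0.0, 0.3]
width: 0.411
gripper_force: 0.0
```

>>> jog_arm([
  [0,0,-0.05,0],
  [0,0,-0.1,0],
  [0,0,-0.15,0],
  [0,0,-0.2,0],
  [-0.1775,-0.182,-0.21,1.08],
  [-0.1775,-0.182,-0.21,1.08],
  [-0.1775,-0.182,-0.21,1.08],
  [-0.1775,-0.182,-0.21,1.08],
  [-0.1775,-0.182,-0.21,1.08],
  [-0.1775,-0.182,-0.21,1.08],
  [-0.1775,-0.182,-0.21,1.08],
  [-0.1775,-0.182,-0.21,1.08],
])

```text
clock: 9.95
position: [0.568, -0.039, 0.2526]
ee_rot: [-2.011, -2.413, 0.0]
force: [-0.4, 0.2, -0.5]
width: 0.546
gripper_force: 0.0
```

```bash
cat > b.py <<'E'
from h import *
from scipy.optimize import least_squares
def st(V,c=(.582,-.1495)):
    return V-np.array([*c,0])
def fitaxis(P,x0,fixed=None):
    # cylinder r=16mm: point (px,py at z=.08) + dir az, tilt
    def f(q):
        d=np.array([np.sin(q[3])*np.cos(q[2]),np.sin(q[3])*np.sin(q[2]),np.cos(q[3])])
        r=P-[q[0],q[1],.08]; return np.linalg.norm(np.cross(r,d),axis=1)-.016
    return least_squares(f,x0,loss='soft_l1',f_scale=.001)
E
python3 - <<'E'
from b import *
print(arm.observe()['joints'].round(2),arm.observe()['position'],arm.observe()['ee_rot'])
for n in ['wrist','top']:
    im=grab(n); cv2.imwrite(f'pics/{n}3.png',im['color'][...,::-1]); W=cloud(im); c=im['color'].astype(int)
    az=np.degrees(np.arctan2(W[...,1]+.1495,W[...,0]-.582)); r=np.hypot(W[...,1]+.1495,W[...,0]-.582)
    wh=(c.min(-1)>110)&(W[...,2]>.072)&(r<.135)&(r>.05)
    k,l,sta,cen=cv2.connectedComponentsWithStats(wh.astype(np.uint8))
    for i in range(1,k):
        if sta[i,4]>40:
            P=W[l==i]; print(n,i,cen[i].round(),sta[i,4],np.median(P,0).round(4),'az',np.median(az[l==i]).round(1),'r',np.median(r[l==i]).round(4))
E
```

```text
[ 0.37  0.39 -0.54  1.66  0.21  1.16 -0.04] [ 0.56801544 -0.03895236  0.25259772] [-2.01137642e+00 -2.41289553e+00  4.09035813e-04]
wrist 4 [264. 208.] 705 [ 0.5557 -0.0579  0.0842] az 106.8 r 0.096
wrist 5 [337. 230.] 511 [ 0.6286 -0.0661  0.0866] az 60.0 r 0.0975
wrist 9 [267. 352.] 272 [ 0.5862 -0.2321  0.0817] az -86.0 r 0.0836
top 32 [357. 212.] 131 [ 0.5195 -0.0353  0.3993] az 119.4 r 0.1293
```

View pics/wrist3.png

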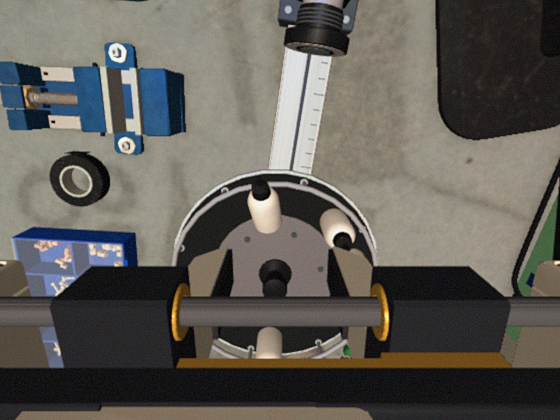

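The wrist view shows the tipped bottle with its body at (264,213) and nozzle at (261,188), and an upright neighbour at (338,232). The camera is drawn back to the top of the image. Next I'll fit the tipped bottle's axis.

```bash
python3 - <<'E'
from b import *
im=np.load('wrist.npz');W=cloud(im);c=im['color'].astype(int)
v,u=np.mgrid[:420,:560]
wh=(c.min(-1)>90)&(abs(u-264)<20)&(v>196)&(v<238)&(W[...,2]>.05)
P=W[wh]
# center points and ring in this view for consistency
k=np.array([.582,-.1495]);d=np.hypot(W[...,0]-k[0],W[...,1]-k[1])
m=(d<.135)&(d>.105)&(W[...,2]>.06)&(W[...,2]<.07)&(v<260)
q=least_squares(lambda q:np.hypot(W[m][:,0]-q[0],W[m][:,1]-q[1])-.116,k,loss='soft_l1',f_scale=.002).x;print('ring c',q,m.sum())
s=fitaxis(P,[P[:,0].mean(),P[:,1].mean(),1.86,.85]);a=s.x
print(len(P),a,np.degrees(a[2:]),'cost',np.abs(s.fun).mean(),'z',P[:,2].min(),P[:,2].max())
dr=np.array([np.sin(a[3])*np.cos(a[2]),np.sin(a[3])*np.sin(a[2]),np.cos(a[3])]);
t=(P-[a[0],a[1],.08])@dr;print('t range',np.percentile(t,[1,99]),'dir',dr)
b=(abs(u-261)<12)&(v>176)&(v<197)&(W[...,2]>.075);N=W[b];print('nozzle',np.median(N,0),'t',np.percentile((N-[a[0],a[1],.08])@dr,[5,95]))
# same axis model: theory tilt fixed 49deg
s2=least_squares(lambda q:np.linalg.norm(np.cross(P-[q[0],q[1],.08],[np.sin(.855)*np.cos(q[2]),np.sin(.855)*np.sin(q[2]),np.cos(.855)]),axis=1)-.016,a[:3],loss='soft_l1',f_scale=.001);print('fixed',s2.x,np.degrees(s2.x[2]),np.abs(s2.fun).mean())
print(np.hypot(*(s2.x[:2]-k)))
n=(c.min(-1)>90)&(abs(u-338)<25)&(v>205)&(v<250)&(W[...,2]>.05);print('neighbour',np.median(W[n],0))
E
```

```text
ring c [ 0.58067186 -0.15082497] 1383
941 [ 0.54918488 -0.0438967   1.84037591  0.92156197] [105.44577238  52.80161154] cost 0.0010004993093204791 z 0.05135490245350785 0.09195934913329641
t range [-0.05284684  0.00083139] dir [-0.21214134  0.767778    0.60457671]
nozzle [ 0.54739333 -0.03736913  0.09409867] t [5.28674143e-05 2.54395150e-02]
fixed [ 0.54968107 -0.04654152  1.85301764] 106.17009041765328 0.001196568314747829
0.10791182483078846
neighbour [ 0.63074069 -0.06396668  0.08046361]
```

>>> jog_arm([
  [0.0119,-0.0204,0.04,-0.1],
  [0.0119,-0.0204,0.08,-0.1],
  [0.0119,-0.0204,0.115,-0.1],
  [0.0119,-0.0204,0.14,-0.1],
  [0.0119,-0.0204,0.1545,-0.1],
  [0.0119,-0.0204,0.1545,-0.1],
  [0.0119,-0.0204,0.1545,-0.1],
])

```text
clock: 10.92
position: [0.5468, -0.0311, 0.0992]
ee_rot: [1.892, 2.506, 0.002]
force: [-0.0, 0.0, 0.2]
width: 0.545
gripper_force: 0.0
```

```bash
python3 - <<'E'
from b import *
im=grab('wrist');W=cloud(im);cv2.imwrite('pics/w4.png',im['color'][...,::-1])
im=arm.get_image('scene');cv2.imwrite('pics/s4.png',cv2.resize(im['color'][150:290,210:420][...,::-1],None,fx=3.5,fy=3.5,interpolation=cv2.INTER_CUBIC))
a=cv2.imread('pics/w4.png')[130:410,100:460];b=cv2.imread('pics/s4.png')
b=cv2.resize(b,(420,280));cv2.imwrite('pics/ws4.png',np.hstack([a,b]))
E
```

```text
(no output)
```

View pics/ws4.png

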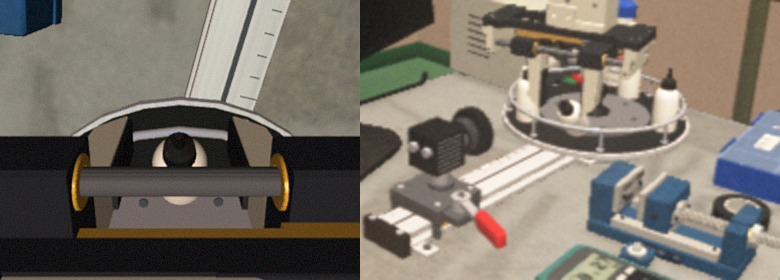

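The nozzle is centred between the fingers at (180,150), and the camera is clamped back. I'll close lightly.

>>> jog_arm([
  [0,0,0.001,0],
  [0,0,0.001,0],
  [0,0,0.001,0],
  [0,0,0.001,0],
  [0,0,0.001,0],
  [0,0,0.001,0],
], hand=0.0, newtons=4)

```text
clock: 11.78
position: [0.5461, -0.0313, 0.0972]
ee_rot: [1.894, 2.507, -0.0]
force: [1.0, 0.1, 0.7]
width: 0.176
gripper_force: 4.0
```

>>> jog_arm([
  [0,0,0,0],
  [0,0,0,0],
  [0,0,0.003,0],
  [0,0,0.005,0],
  [0,0,0.005,0],
], hand=0.04)

```text
clock: 12.4
position: [0.5459, -0.0313, 0.0919]
ee_rot: [-1.893, -2.506, 0.001]
force: [-1.1, -1.0, -0.3]
width: 0.437
gripper_force: 0.0
```

>>> jog_arm([
  [0,0,0,0],
  [0,0,0,0],
  [0,0,0,0],
  [0,0,0,0],
  [0,0,0,0],
], hand=0.0, newtons=4)

```text
clock: 13.02
position: [0.5461, -0.0313, 0.0922]
ee_rot: [1.894, 2.507, -0.0]
force: [0.1, 0.2, 1.4]
width: 0.183
gripper_force: 4.0
```

>>> jog_arm([
  [0,0,-0.005,0],
  [0,0,-0.012,0],
  [0,0,-0.02,0],
  [0,0,-0.03,0],
  [0,0,-0.04,0],
  [0,0,-0.05,0],
  [0,0,-0.06,0],
  [0,0,-0.07,0],
  [0,0,-0.08,0],
  [0,0,-0.085,0],
  [0,0,-0.085,0],
  [0,0,-0.085,0],
])

```text
clock: 14.52
position: [0.5458, -0.0313, 0.1769]
ee_rot: [-1.893, -2.506, 0.001]
force: [-0.2, 0.2, -0.3]
width: 0.178
gripper_force: 3.9
```

```bash
python3 - <<'E'
from b import *
im=grab('wrist');cv2.imwrite('pics/w5.png',im['color'][...,::-1])
im=grab('scene');cv2.imwrite('pics/s5.png',cv2.resize(im['color'][120:260,240:420][...,::-1],None,fx=3,fy=3,interpolation=cv2.INTER_CUBIC)[:420,:440])
a=cv2.imread('pics/w5.png')[0:420,100:460];b=cv2.imread('pics/s5.png')
cv2.imwrite('pics/ws5.png',np.hstack([a,b]))
E
```

```text
(no output)
```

View pics/ws5.png

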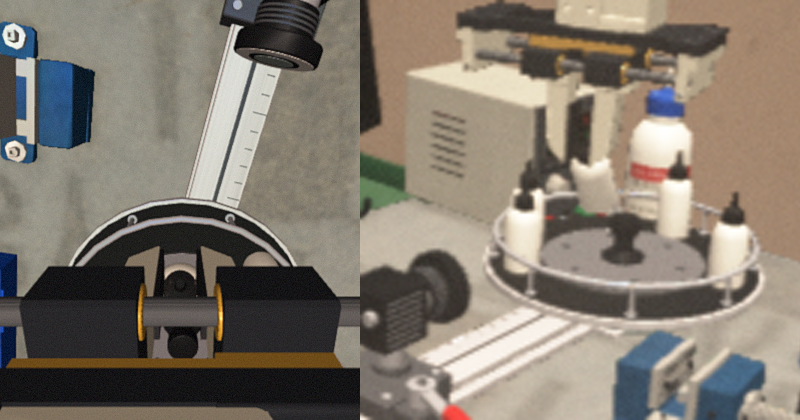

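The bottle hangs in the jaws near-upright: in the wrist view the nozzle is at (180,283), with the body showing above it. The other four bottles are standing. I'll measure its tilt.

```bash
cat > tilt.py <<'E'
from b import *
p=arm.observe()['position']
for n in ['scene','wrist']:
    im=grab(n);W=cloud(im);c=im['color'].astype(int)
    d=np.hypot(W[...,0]-p[0],W[...,1]-p[1])
    m=(d<.06)&(c.min(-1)>100)&(W[...,2]<p[2]-.016)&(W[...,2]>p[2]-.08)
    P=W[m]
    if len(P)<30: print(n,len(P)); continue
    for z in np.arange(p[2]-.08,p[2],.01):
        q=P[(P[:,2]>z)&(P[:,2]<z+.01)]
        if len(q)>4: print(n,round(z+.005,3),len(q),np.median(q,0).round(4),np.ptp(q[:,:2],axis=0).round(3))
    s=least_squares(lambda q:np.linalg.norm(np.cross(P-[q[0],q[1],p[2]-.04],np.array([q[2],q[3],1])/np.sqrt(1+q[2]**2+q[3]**2)),axis=1)-.016,[p[0],p[1],0,0],loss='soft_l1',f_scale=.001)
    print(n,len(P),s.x.round(4),'tilt',np.degrees(np.arctan(np.hypot(*s.x[2:]))),np.abs(s.fun).mean(),'zrange',P[:,2].min(),P[:,2].max())
E
python3 tilt.py; python3 -c "
from h import *
print(arm.observe()['position'])"
```

```text
scene 0.112 5 [ 0.5545 -0.0603  0.1154] [0.012 0.008]
scene 0.122 38 [ 0.5492 -0.0586  0.1225] [0.026 0.026]
scene 0.132 43 [ 0.5447 -0.0529  0.1321] [0.023 0.035]
scene 0.142 44 [ 0.5421 -0.0457  0.1425] [0.021 0.03 ]
scene 0.152 50 [ 0.5418 -0.0396  0.1526] [0.025 0.028]
scene 0.162 21 [ 0.5431 -0.0391  0.1589] [0.026 0.026]
scene 201 [ 0.5378 -0.0376  0.1973  1.0361] tilt 46.52437807953093 0.003976115343568037 zrange 0.1149515310553545 0.1606771585629148
wrist 0.152 56 [ 0.5456 -0.0359  0.1556] [0.016 0.006]
wrist 0.162 139 [ 0.5462 -0.0362  0.1583] [0.017 0.007]
wrist 195 [ 0.1991 -0.1132 14.2478  3.8027] tilt 86.12055727530908 0.0007933382601628368 zrange 0.14797064373927918 0.16070876461680336
[ 0.54589406 -0.03126541  0.17692641]
```

>>> jog_arm([
  [-0.015,0.0005,0,0],
  [-0.032,0.001,0,0],
  [-0.035,0.0012,0.02,0],
  [-0.035,0.0012,0.045,0],
  [-0.035,0.0012,0.065,0],
  [-0.036,0.0012,0.072,0],
  [-0.041,0.0012,0.072,0],
  [-0.046,0.0012,0.07,0],
  [-0.05,0.0012,0.068,0],
  [-0.054,0.0012,0.065,0],
  [-0.058,0.0012,0.062,0],
  [-0.062,0.0012,0.06,0],
  [-0.066,0.0012,0.059,0],
  [-0.07,0.0012,0.059,0],
  [-0.074,0.0012,0.059,0],
  [-0.078,0.0012,0.059,0],
  [-0.082,0.0012,0.059,0],
  [-0.086,0.0012,0.059,0],
  [-0.09,0.0012,0.059,0],
  [-0.092,0.0012,0.059,0],
], newtons=4)

```text
clock: 17.23
position: [0.5724, -0.1197, 0.1182]
ee_rot: [1.894, 2.507, 0.0]
force: [0.6, 1.1, 1.1]
width: 0.167
gripper_force: 4.0
```

```bash
python3 tilt.py
```

```text
scene 0.043 349 [ 0.5712 -0.1231  0.0413] [0.111 0.103]
scene 0.053 12 [ 0.5656 -0.1142  0.0576] [0.027 0.052]
scene 0.063 46 [ 0.5649 -0.1053  0.0639] [0.028 0.047]
scene 0.073 53 [ 0.5653 -0.1081  0.0732] [0.028 0.047]
scene 0.083 50 [ 0.5654 -0.1103  0.083 ] [0.028 0.054]
scene 0.093 48 [ 0.5673 -0.113   0.0931] [0.029 0.027]
scene 0.103 22 [ 0.5667 -0.1159  0.0999] [0.025 0.023]
scene 580 [ 0.5741 -0.1228  0.0295 -0.1633] tilt 9.423648332241763 0.01357686809246522 zrange 0.03838663149491395 0.10220338748892398
wrist 0.043 10226 [ 0.5671 -0.1101  0.0406] [0.119 0.088]
wrist 0.053 19 [ 0.5769 -0.1058  0.0575] [0.029 0.015]
wrist 0.063 403 [ 0.5652 -0.1041  0.0636] [0.03 0.02]
wrist 0.073 482 [ 0.5663 -0.1068  0.0732] [0.031 0.021]
wrist 0.083 540 [ 0.5673 -0.1097  0.0832] [0.03  0.018]
wrist 0.093 441 [ 0.5684 -0.1117  0.0929] [0.024 0.011]
wrist 0.103 191 [ 0.5695 -0.1138  0.1006] [0.015 0.008]
wrist 12302 [ 0.4519 -0.1424 -3.5399 -0.8716] tilt 74.66099285024511 0.009093533739136033 zrange 0.038463598201890846 0.10222653584610364
```

Overshot a little: the foot now leans outward by about 15°. I'll quantify that, then trim it against the inside of the gallery ring.

```bash
cat > tilt.py <<'E'
from b import *
import sys
o=arm.observe();p=o['position'];Rt=R.from_rotvec(o['ee_rot']).as_matrix()
im=grab('wrist');W=(cloud(im)-p)@Rt   # tool frame
c=im['color'].astype(int)
m=(np.abs(W[...,1])<.022)&(np.abs(W[...,0])<.06)&(c.min(-1)>100)&(W[...,2]>.022)&(W[...,2]<(float(sys.argv[1]) if len(sys.argv)>1 else .07))
P=W[m]
s=least_squares(lambda q:np.linalg.norm(np.cross(P-[q[0],q[1],.04],np.array([q[2],q[3],1])/np.sqrt(1+q[2]**2+q[3]**2)),axis=1)-.016,[0,0,0,0],loss='soft_l1',f_scale=.001)
x=s.x;print(len(P),'axis at tool z=.04',x[:2].round(4),'slope x,y deg',np.degrees(np.arctan(x[2:])).round(1),'at z0',(x[:2]-.04*x[2:]).round(4),'res',np.abs(s.fun).mean().round(4),'z max',np.percentile(P[:,2],[1,99]).round(3), 'pos',p.round(4))
E
python3 tilt.py .06
```

```text
1781 axis at tool z=.04 [-0.0028 -0.0018] slope x,y deg [16.7 -0.9] at z0 [-0.0148 -0.0012] res 0.0003 z max [0.022 0.059] pos [ 0.5724 -0.1196  0.1182]
```

>>> jog_arm([
  [0,0,0,0],
  [0,0,-0.02,0],
  [0,0,-0.05,0],
  [0,0,-0.09,0],
  [0.015,0.0005,-0.12,0],
  [0.045,0.0015,-0.13,0],
  [0.08,0.003,-0.13,0],
  [0.12,0.0045,-0.13,0],
  [0.16,0.006,-0.13,0],
  [0.2,0.0075,-0.13,0],
  [0.24,0.009,-0.13,0],
  [0.28,0.0105,-0.13,0],
  [0.32,0.012,-0.13,0],
  [0.36,0.0135,-0.13,0],
  [0.4,0.015,-0.12,0],
  [0.44,0.0165,-0.1,0],
  [0.475,0.018,-0.08,0],
  [0.498,0.019,-0.06,0],
  [0.5085,0.0193,-0.05,0],
  [0.5085,0.0193,-0.05,0],
], newtons=8)

```text
clock: 19.88
position: [0.4515, 0.3749, 0.1677]
ee_rot: [-1.892, -2.507, 0.002]
force: [0.4, 0.3, -0.3]
width: 0.149
gripper_force: 7.1
```

```bash
python3 tilt.py .06; python3 - <<'E'
from b import *
for n in ['wrist','scene']:
    im=grab(n);W=cloud(im)
    d=np.hypot(W[...,0]-.4475,W[...,1]-.378); m=(d<.075)&(W[...,2]>.012)&(W[...,2]<.022)
    P=W[m];q=least_squares(lambda q:np.hypot(P[:,0]-q[0],P[:,1]-q[1])-.052,[.4475,.378],loss='soft_l1',f_scale=.002).x;print(n,len(P),q)
    cv2.imwrite(f'pics/{n}6.png',im['color'][...,::-1])
a=cv2.imread('pics/wrist6.png')[:,80:480];b=cv2.imread('pics/scene6.png')[:,0:400];cv2.imwrite('pics/c6.png',np.hstack([a,b]))
E
```

```text
1181 axis at tool z=.04 [-0.0073 -0.0017] slope x,y deg [ 8.9 -0.6] at z0 [-0.0135 -0.0012] res 0.0002 z max [0.022 0.06 ] pos [0.4515 0.3749 0.1677]
wrist 1660 [0.44604067 0.37674045]
scene 607 [0.44669544 0.37828466]
```

View pics/c6.png

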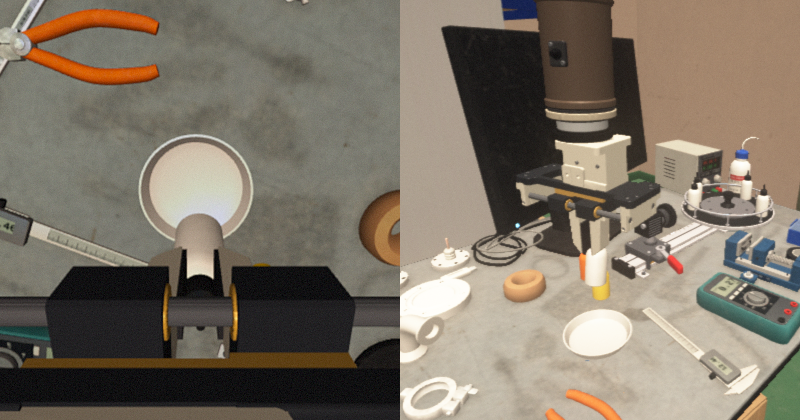

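The bottle hangs over the dish tilted only about 9°, with the dish centre seen at (196,188) in the left view. In the scene view the camera is still back and the four bottles are standing. Now lowering.

>>> jog_arm([
  [0.004,-0.001,0.02,0],
  [0.0078,-0.002,0.045,0],
  [0.0078,-0.002,0.07,0],
  [0.0078,-0.002,0.085,0],
  [0.0078,-0.002,0.093,0],
  [0.0078,-0.002,0.096,0],
  [0.0078,-0.002,0.098,0],
  [0.0078,-0.002,0.098,0],
])

```text
clock: 21.02
position: [0.448, 0.3821, 0.0706]
ee_rot: [1.893, 2.507, 0.001]
force: [-0.6, -0.4, 0.4]
width: 0.151
gripper_force: 7.1
```

```bash
python3 tilt.py .055; python3 - <<'E'
from b import *
o=arm.observe();print(o['force'],o['position'])
for n in ['scene','wrist']:
    im=grab(n);W=cloud(im);c=im['color'].astype(int)
    cv2.imwrite(f'pics/{n}7.png',im['color'][...,::-1])
cv2.imwrite('pics/c7.png',np.hstack([cv2.resize(cv2.imread('pics/scene7.png')[220:360,130:260],None,fx=3,fy=3),cv2.resize(cv2.imread('pics/wrist7.png')[100:310,190:370],None,fx=2,fy=2)]))
E
```

```text
1412 axis at tool z=.04 [-0.0086  0.0014] slope x,y deg [62.5  2.2] at z0 [-0.0855 -0.0002] res 0.0047 z max [0.022 0.055] pos [0.448  0.3821 0.0706]
[-0.35117049  0.61895832 -0.96901952] [0.44800097 0.38209736 0.07060744]
```

View pics/c7.png

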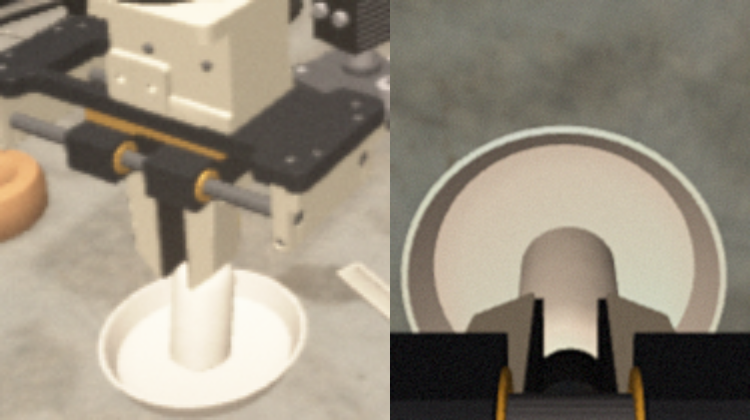

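The bottle is upright-ish over the middle of the dish, with its foot near (200,350) in the left view and almost touching. I'll lower the last millimetres.

>>> jog_arm([
  [0,0,0.002,0],
  [0,0,0.003,0],
  [0,0,0.004,0],
  [0,0,0.004,0],
], newtons=5)

```text
clock: 21.68
position: [0.449, 0.3847, 0.0684]
ee_rot: [-1.893, -2.507, -0.009]
force: [-0.2, 2.2, 13.8]
width: 0.158
gripper_force: 8.5
```

>>> jog_arm([
  [0,0,-0.001,0],
  [0.002,0,-0.0015,0],
  [0.002,0,-0.0015,0],
])

```text
clock: 22.05
position: [0.4479, 0.3851, 0.0687]
ee_rot: [1.893, 2.507, 0.004]
force: [0.5, 1.4, 8.2]
width: 0.158
gripper_force: 6.3
```

>>> jog_arm([
  [0,0,0,0],
  [0,0,0,0],
  [0,0,0,0],
  [0,0,0,0],
  [0,0,0,0],
], hand=0.06)

```text
clock: 22.68
position: [0.4472, 0.3834, 0.0674]
ee_rot: [1.894, 2.507, -0.001]
force: [-0.1, -0.1, -0.3]
width: 0.634
gripper_force: 0.0
```

>>> jog_arm([
  [0,0,-0.02,0],
  [0,0,-0.05,0],
  [0,0,-0.1,0],
  [0,0,-0.15,0],
  [-0.1,0,-0.18,0],
  [-0.1,0,-0.18,0],
  [-0.1,0,-0.18,0],
])

```text
clock: 23.55
position: [0.4766, 0.2845, 0.2499]
ee_rot: [1.899, 2.499, 0.002]
force: [0.3, 0.5, -0.3]
width: 0.653
gripper_force: 0.0
```

```bash
python3 - <<'E'
from b import *
ims={n:grab(n) for n in ['scene','top','wrist']}
for n in ims:
    W=cloud(ims[n]);c=ims[n]['color'].astype(int)
    m=(np.hypot(W[...,0]-.447,W[...,1]-.378)<.05)&(W[...,2]>.025)&(W[...,2]<.1)&(c.min(-1)>90)
    P=W[m]
    if len(P)>30:
        P=P[P[:,2]<.057]
        s=least_squares(lambda q:np.linalg.norm(np.cross(P-[q[0],q[1],.0],np.array([q[2],q[3],1])/np.sqrt(1+q[2]**2+q[3]**2)),axis=1)-.016,[.447,.378,0,0],loss='soft_l1',f_scale=.001)
        print(n,len(P),'foot',s.x[:2].round(4),'tilt',np.degrees(s.x[2:]).round(1),np.abs(s.fun).mean())
    cv2.imwrite(f'pics/{n}8.png',ims[n]['color'][...,::-1])
    m=(np.hypot(W[...,0]-.447,W[...,1]-.378)<.065)&(W[...,2]>.012)&(W[...,2]<.021);P=W[m]
    if len(P)>50: print('dish',least_squares(lambda q:np.hypot(P[:,0]-q[0],P[:,1]-q[1])-.052,[.4475,.378],loss='soft_l1',f_scale=.002).x)
cv2.imwrite('pics/c8.png',np.hstack([cv2.imread('pics/scene8.png')[130:370,120:420],cv2.imread('pics/top8.png')[130:370,100:460]]))
E
```

```text
scene 423 foot [0.443  0.3829] tilt [ 5.1 -4. ] 0.0010234608118672
dish [0.44797887 0.37748972]
wrist 502 foot [0.4432 0.3795] tilt [1.1 0.7] 0.003088097625835303
dish [0.44603543 0.37678552]
```

View pics/c8.png

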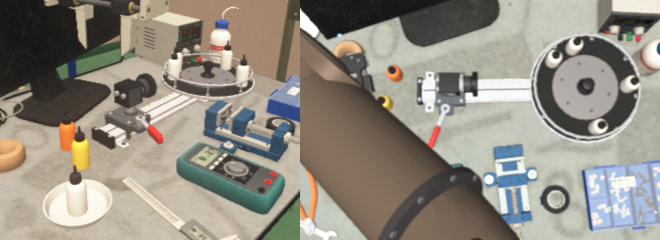

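The bottle stands upright in the dish at (75,195), about 5 mm off its middle. The four others stand on the carousel, the camera is back, and the lever points sideways. I'll check the lever angle from the top view and then hand in.

```bash
python3 - <<'E'
from b import *
im=np.load('top.npz');W=cloud(im);c=im['color'].astype(int);v,u=np.mgrid[:420,:560]
m=(c[...,0]>120)&(c[...,1]<90)&(c[...,2]<90)&(u>215)&(u<260)&(v>230)&(v<290)
b=np.c_[u[m],v[m]].astype(float);s=np.linalg.svd(b-b.mean(0),full_matrices=False)[2][0]
R_=R.from_rotvec(np.ravel(im['rvec'])).as_matrix();z=(R_@[.45,.19,.055]+np.ravel(im['tvec']))[2]
def back(p):
    d=R_.T@np.array([(p[0]-im['cx'])/im['fx'],(p[1]-im['cy'])/im['fy'],1]);C=-R_.T@np.ravel(im['tvec']);return C+d*(.057-C[2])/d[2]
A,B=back(b.mean(0)-10*s),back(b.mean(0)+10*s);ang=np.degrees(np.arctan2(*(B-A)[[1,0]]))%180
print(m.sum(),back(b.mean(0)),'angle',ang,'joint',np.radians(162-ang))
if m.sum()>20 and abs(ang-162)<6: print(arm.sign_off())
E
```

```text
76 [0.46312656 0.18238092 0.057     ] angle 161.05511513049714 joint 0.016491352025101817
the job is handed in; nothing more can be done
None
```

The job is handed in after about 24 s of robot time; I have not seen the verdict. The carrier is at its end stop with the lever clamped (about 0.02 rad by the top view). The tipped bottle stands upright in the dish, about 5 mm off its middle, and the other four are standing on the carousel.

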